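# Load fused glass blanks onto their slumping moulds

## Robot

A 7-joint arm with a two-finger parallel gripper is mounted at the origin on the work surface. World frame = base frame: x ahead of the robot, y to its left, z up, the work surface at z = 0. Lengths are in mm, angles in rad, forces in N, time in s.
With the tool pointing down it reaches from about 350 to 900 mm from the base axis. Payload 7.2 kg.
Tool frame: the origin (TCP) lies at the very end of the fingers, on their centre line; the grasp point (between the pads) lies robot.tcp_to_grasp behind it (robot.tcp_to_grasp is the distance from the TCP to the grasp point, in mm); z points along the fingers, y is the line along which they close (so a half turn about z gives the same grasp; the last joint's range is limited). The gripper opens to 88 mm and grips with 3 to 60 N. Pads are 20 mm wide; open, the fingers measure 115 mm over their backs; the gripper's body (75 mm by 178 mm) begins 61 mm behind the grasp point.
Start: joints at [1.198, 0.411, -0.013, 1.596, 0.006, 1.134, -0.082], TCP at [187.552, -596.199, 222.653] pointing down, gripper open.
Joint ranges: [-2.95, 2.95], [-0.29, 1.99], [-1.47, 1.44], [0.14, 2.54], [-1.03, 4.17], [0.13, 1.85], [-2.86, 2.86]. Speed limits (rad/s): [2.39, 2.39, 3.01, 3.01, 3.14, 3.14, 3.14].

## Interface

Orientations are given as a rotation vector (axis times angle).
In Python, from rig import sense, optics, close_job, masks_of, robot gives the robot as it stands.
- The arm moves only by the shell command python3 -m crank 'ROWS' [OPENING] [FORCE]. ROWS is JSON, a list of rows, each a list of 2 entries, a list of its own where there are three numbers: the shift along the world's x, y, z in units of 40 cm (1.0 is 40 cm), then the turn, a rotation vector about the world's x, y, z in units of 30 degrees (1.0 is 30 degrees). A call has 1 to 20 rows; each row is the pose to reach, as a shift and turn from the pose commanded when the call began; what a row does not reach only later rows make up. A row lasts 1/12 s, in which the tool goes at most 41.7 mm and 7.16 degrees, less where a joint would pass 70% of its speed; a pose out of reach is approached as far as the arm can. A call with a number of a shift or a turn outside -1 to 1 is refused whole. A call with a gripper value outside its range is refused whole. OPENING is the closure, from 0 (fully open) to 1 (shut), set as the call begins (- or left out, the last holds). The fingers move at their own pace and stop on an object; FORCE is the grip in N (left out, the last holds). Time passes only in rows, so rows that repeat a pose let the fingers close. It gives the time, the measured TCP pose, the force, the opening and the grip force at its end, in the units of the state.
- sense(): the state, without advancing time (a new reading comes with each control period).
- optics.grab_frame(name): name is "side" or "top" or "wrist"; returns the picture (420x560x3 uint8, red, green, blue); there is no depth.
- optics.calibration(name): a dict with "camera_matrix" (3x3 intrinsics, pixels), "R" (3x3) and "t" (3): a world point X has camera coordinates R X + t. Camera axes: x right, y down, z forward; pixel columns grow to the right and rows downward; lengths in mm; the calibration is good to about 2 mm. A picture is of the moment at which its call begins: read the wrist's pose just before it. calibration takes no time and is no camera call; for the wrist camera it gives the pose at the moment of the call.
- close_job(): hands the job in; it is judged then, once.
Trained networks look in the newest picture that a camera, given by its name, has taken for a name from the list of things; names that differ only in an ending like _2 or _b are one class to them, and where a whole thing is asked for, a point or a joint stands for the part that bears it (a point fixed in the world has none). Each returns a list of dicts, best first, with "confidence" (0 to 1); they miss things now and then, are a little off and sometimes report something else, mostly with a low value. They report only what shows in the picture. A call takes as long as a camera call. They do not tell look-alikes from the thing itself.
- masks_of(camera, target): "mask" (420x560 bool, what is visible of it) and "location" ([column, row] in pixels, amid what is visible of it).
The state is a dict: "time": time; "joint_positions": joint angles; "qd": joint speeds; "tau": joint torques, N m; "ee_pos": TCP position; "ee_rot": TCP orientation; "contact_force": force on the tool from outside, world axes, zero at the start; "wrist_torque": the same for the moment, N m; "width": finger opening in mm; "grasp_force": force on a finger pad.
Only numpy, scipy, OpenCV 4.12 (cv2) and the standard library are available. Lean on these libraries where they do the work, as an engineer would, in place of code of your own. Each camera call takes 0.05 s, during which the arm holds its last target. There are 200 camera calls.

## Task

Get the kiln shelf ready for slumping: lay each of the four fused glass blanks on the clay mould of its own shape and size, centred, its sides lined up with the mould's, and resting flat on the rim. Set the glass down gently, without dropping it, and do not shove or tip the frit jar and the glue bottle standing among the blanks.

Things in the scene. Friction and masses are not known exactly. Their poses are not given: they have to be found in the camera images.
- glass_round_large: Fused glass blank, loose, lying flat on a grey fabric mat (3 mm thick, on the bench); 10 mm thick all over, rigid. Large blue disc, 56 mm in diameter, two pale stripes on top, 62 g. Origin: centre of its underside; z up out of its top face.
- glass_round_small: Fused glass blank, loose, lying flat on a grey fabric mat (3 mm thick, on the bench); 10 mm thick all over, rigid. Small amber-yellow disc, 40 mm in diameter, one brown stripe, 31 g. Origin: centre of its underside; z up out of its top face.
- glass_square: Fused glass blank, loose, lying flat on a grey fabric mat (3 mm thick, on the bench); 10 mm thick all over, rigid. Red square, 50 x 50 mm, yellow stripe, 62 g. Origin: centre of its underside; z up out of its top face; x and y parallel to its sides.
- glass_rect: Fused glass blank, loose, lying flat on a grey fabric mat (3 mm thick, on the bench); 10 mm thick all over, rigid. Green rectangle, 40 mm along its x axis and 76 mm along its y axis, pale stripes, 76 g. Origin: centre of its underside; z up out of its top face.
- mould_round_large: Slumping mould of red-brown clay, 28 mm tall, fixed on the pale grey kiln shelf (its top 14 mm above the bench); a level flat rim 11 mm wide surrounds a dish 10 mm deep. Large round mould, 66 mm outer diameter, dish 44 mm across. Origin: centre of its underside, 28 mm below the rim's top; z up. Belongs to the 56 mm blue disc.
- mould_round_small: Slumping mould of red-brown clay, 28 mm tall, fixed on the pale grey kiln shelf (its top 14 mm above the bench); a level flat rim 11 mm wide surrounds a dish 10 mm deep. Small round mould, 50 mm outer diameter, dish 28 mm across. Origin: centre of its underside, 28 mm below the rim's top; z up. Belongs to the 40 mm amber disc.
- mould_square: Slumping mould of red-brown clay, 28 mm tall, fixed on the pale grey kiln shelf (its top 14 mm above the bench); a level flat rim 11 mm wide surrounds a dish 10 mm deep. Square mould, 60 x 60 mm outside, dish 38 x 38 mm. Origin: centre of its underside, 28 mm below the rim's top; z up; x and y parallel to its sides. Belongs to the red square.
- mould_rect: Slumping mould of red-brown clay, 28 mm tall, fixed on the pale grey kiln shelf (its top 14 mm above the bench); a level flat rim 11 mm wide surrounds a dish 10 mm deep. Rectangular mould, 50 mm along its x axis and 86 mm along its y axis, dish 28 x 64 mm. Origin: centre of its underside, 28 mm below the rim's top; z up. Belongs to the green rectangle.
- frit_jar: Bystander: loose jar of grey-green glass frit with black lid and blank paper band, 54 mm in diameter, 76 mm tall, upright among the blanks on the mat. Origin: centre of its underside, z up.
- glue_bottle: Bystander: loose white glue bottle with a nozzle and a light blue band, 42 mm in diameter, 98 mm tall, upright among the blanks on the mat. Origin: centre of its underside, z up.
Not all that is in view belongs to the job. Leave any black or pink look-alike of the glass_rect alone.

How it is judged (in metres and radians):
At the end, for the whole second after the job is handed in: Each blank lies on its own mould: centres within 10 mm from above, underside at the rim (25 to 32 mm above the mould's underside), level within 0.09 rad, at rest; the square lined up within 0.2 rad (any quarter turn), the rectangle within 0.2 rad (either way round) (horizontal distance between glass_round_large and mould_round_large below 0.01 m and z of glass_round_large in the frame of mould_round_large between 0.025 and 0.032 m and angle between each of glass_round_large, glass_round_small, glass_square, glass_rect's own z axis and vertical below 0.09 rad and linear speed of each of glass_round_large, glass_round_small, glass_square, glass_rect below 0.02 m/s and angular speed of each of glass_round_large, glass_round_small, glass_square, glass_rect below 0.2 rad/s and horizontal distance between glass_round_small and mould_round_small below 0.01 m and z of glass_round_small in the frame of mould_round_small between 0.025 and 0.032 m and horizontal distance between glass_square and mould_square below 0.01 m and z of glass_square in the frame of mould_square between 0.025 and 0.032 m and horizontal distance between glass_rect and mould_rect below 0.01 m and z of glass_rect in the frame of mould_rect between 0.025 and 0.032 m and angle between the y axis of glass_rect and the y axis of mould_rect, either way round below 0.2 rad and (angle between the x axis of glass_square and the x axis of mould_square, either way round below 0.2 rad or angle between the x axis of glass_square and the y axis of mould_square, either way round below 0.2 rad)); the robot touches nothing.
It fails at once if the frit jar is shoved (over 30 mm) or tipped (over 0.35 rad) (distance of frit_jar from where it was at the start of the episode above 0.03 m or angle between frit_jar's own z axis and vertical above 0.35 rad).
It fails at once if the glue bottle is shoved (over 30 mm) or tipped (over 0.35 rad) (distance of glue_bottle from where it was at the start of the episode above 0.03 m or angle between glue_bottle's own z axis and vertical above 0.35 rad).
It fails at once if a glass blank is dropped or knocked flying: faster than 0.6 m/s (a fall of about 18 mm) with no finger on it ((linear speed of glass_round_large above 0.6 m/s and contact force between glass_round_large and the fingers below 0.05 N) or (linear speed of glass_round_small above 0.6 m/s and contact force between glass_round_small and the fingers below 0.05 N) or (linear speed of glass_square above 0.6 m/s and contact force between glass_square and the fingers below 0.05 N) or (linear speed of glass_rect above 0.6 m/s and contact force between glass_rect and the fingers below 0.05 N)).
It also fails if it takes over 99 s, if anything falls off the work surface, if the arm or the gripper's body presses on something with over 40 N, if the wrist force passes 120 N, or if a joint passes its speed limit or range.

## Working session

There is one attempt and no reset: what is moved stays moved. The work goes in short steps, Python scripts to look and compute and a shell command to move; the robot and the scene stay as the last step left them, time stands still between calls to the robot, and variables do not carry over. Pictures are saved under pics/ and viewed, at most 14 in all, crops included, and the job is handed in when it is done.

```bash
mkdir -p pics; ls; cat > h.py <<'E'
import numpy as np,cv2
from rig import sense, optics, close_job, masks_of, robot
def ray(cam,uv,z,cal=None):
    c=cal or optics.calibration(cam);K=np.array(c["camera_matrix"]);R=np.array(c["R"]);t=np.array(c["t"])
    uv=np.atleast_2d(np.array(uv,float));d=np.c_[uv,np.ones(len(uv))]@np.linalg.inv(K).T@R
    o=-R.T@t; return (o+d*((z-o[2])/d[:,2])[:,None])[:,:2]
def proj(cam,X):
    c=optics.calibration(cam);K=np.array(c["camera_matrix"]);p=(np.array(c["R"])@np.atleast_2d(X).T+np.array(c["t"])[:,None]);q=K@p
    return (q[:2]/q[2]).T
E
python3 - <<'E'
from h import *
for n in("top","side"):
    im=optics.grab_frame(n);cv2.imwrite(f"pics/{n}0.png",im[:,:,::-1])
    c=optics.calibration(n);R=np.array(c["R"]);print(n,-R.T@np.array(c["t"]),R[2],c["camera_matrix"])
print(robot,getattr(robot,'tcp_to_grasp',None),sense())
E
```

```text
pics
top [ 340.21940728 -118.6408786  1112.49711447] [ 0.1008234  -0.00452355 -0.99489405] [[449.24663436   0.         277.82537313]
 [  0.         449.24663436 211.11871387]
 [  0.           0.           1.        ]]
side [-46.81519951 551.02715745 796.21018566] [ 0.42884676 -0.59285962 -0.68162154] [[469.12960108   0.         274.99312546]
 [  0.         469.12960108 213.8143879 ]
 [  0.           0.           1.        ]]
<Robot object at 0x7f08cbc34050> 18.700000000000003 {'time': 0.1, 'joint_positions': array([ 1.19779261,  0.41178141, -0.01271699,  1.59691358,  0.00561209,
        1.13426707, -0.08222263]), 'qd': array([ 0.00080119, -0.00062559,  0.00132673, -0.00134081, -0.00050465,
       -0.00065081,  0.00031664]), 'tau': array([ 2.07071687e-03, -5.89102113e+01,  6.43435344e-01, -2.91711724e+01,
       -5.38502424e-02,  1.45823942e-02,  8.27347526e-05]), 'ee_pos': array([ 187.40543928, -595.80255153,  221.93627015]), 'ee_rot': array([-3.10389299e+00, -4.76753231e-01,  4.75948349e-04]), 'contact_force': array([-0.06024141, -0.71209992, -0.36388365]), 'wrist_torque': array([-0.00569325,  0.01284755, -0.0006962 ]), 'grasp_force': 0.0, 'width': 87.90137786924547}
```

View pics/top0.png

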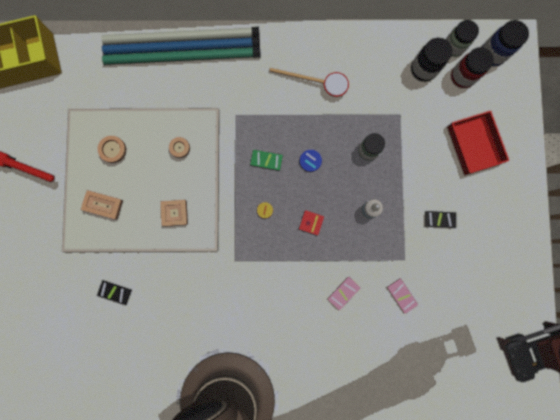

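View pics/side0.png

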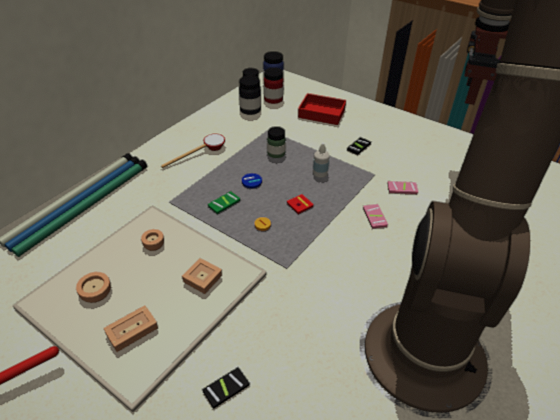

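```bash
python3 - <<'E'
from h import *
for n in("glass_round_large","glass_round_small","glass_square","glass_rect","mould_round_large","mould_round_small","mould_square","mould_rect","frit_jar","glue_bottle"):
    for m in masks_of("top",n)[:3]:
        M=m["mask"].astype(np.uint8);c=max(cv2.findContours(M,0,1)[0],key=cv2.contourArea)
        z=42 if 'mould' in n else 13
        w=ray("top",c[:,0,:],z).astype(np.float32);r=cv2.minAreaRect(w)
        mo=cv2.moments(w);print(n,round(m["confidence"],2),np.round(m["location"]),M.sum(),"rect",np.round(r[0],1),np.round(r[1],1),round(r[2],1),"cen",round(mo['m10']/mo['m00'],1),round(mo['m01']/mo['m00'],1))
E
```

```text
glass_round_large 0.9 [308. 162.] 398 rect [ 578.  -204.3] [54.9 53.1] 89.8 cen 577.5 -204.7
glass_round_small 0.69 [265. 210.] 195 rect [453.3 -89.6] [34.5 37.1] 89.8 cen 453.6 -89.2
glass_round_small 0.69 [371. 148.] 537 rect [ 612.9 -356.2] [53.8 76.3] 48.9 cen 612.5 -356.8
glass_square 0.72 [312. 223.] 411 rect [ 422.9 -204.8] [52.  49.9] 71.2 cen 423.8 -204.2
glass_rect 0.89 [344. 292.] 515 rect [ 251.3 -280. ] [39.7 74.1] 45.8 cen 251.2 -279.9
glass_rect 0.88 [404. 299.] 583 rect [ 244.8 -424. ] [78.  45.9] 32.8 cen 244.2 -423.2
glass_rect 0.83 [440. 218.] 449 rect [ 429.8 -519.9] [73.8 39.7] 87.5 cen 429.4 -519.7
mould_round_large 0.67 [114. 150.] 599 rect [600.7 280.4] [67.2 63. ] 1.7 cen 601.2 279.5
mould_round_small 0.84 [179. 149.] 336 rect [605.  115.7] [50.8 46.5] 45.9 cen 604.9 115.3
mould_round_small 0.7 [111. 151.] 648 rect [601.3 279.8] [72.3 64.6] 46.3 cen 601.5 279.6
mould_square 0.89 [174. 210.] 678 rect [445.5 126.3] [61.5 63.6] 4.2 cen 445.5 126.3
mould_square 0.69 [114. 150.] 590 rect [601.9 279.1] [65.8 64.3] 89.8 cen 601.2 279.0
mould_rect 0.96 [103. 200.] 796 rect [465.2 299.4] [93.1 50. ] 74.5 cen 465.4 299.2
frit_jar 0.88 [372. 146.] 529 rect [ 612.4 -357.8] [53.  74.2] 44.6 cen 612.3 -357.8
glue_bottle 0.7 [372. 208.] 327 rect [ 456.2 -353.7] [41.7 54.6] 26.1 cen 456.0 -353.7
glue_bottle 0.47 [178. 149.] 375 rect [611.6 121.4] [54.  51.2] 45.9 cen 611.7 121.6
```

Top view: the mat holds the green rect (266,160), blue disc (310,161), amber disc (265,210), red square (312,223), jar (372,146) and bottle (374,208). The moulds are round large (111,150), round small (179,149), rect (102,205) and square (174,212).

Rect candidates are green (266,160), black (440,218) and (115,292), and pink (344,292) and (403,295). The one on the mat at (266,160) fits, since it is green with pale stripes. I'll confirm it in a crop and measure by colour.

```bash
cat >> h.py <<'E'
HS={"glass_round_large":((108,110,60),(130,255,255)),"glass_round_small":((15,120,70),(32,255,255)),"glass_square":((0,150,70),(6,255,255)),"glass_rect":((55,90,30),(88,255,255)),"mould":((4,55,60),(16,200,255))}
def seg(im,name,box=None):
    h=cv2.cvtColor(im,cv2.COLOR_RGB2HSV);lo,hi=HS[name];m=cv2.inRange(h,lo,hi)
    if name=="glass_square": m|=cv2.inRange(h,(174,150,70),(180,255,255))
    m=cv2.morphologyEx(m,cv2.MORPH_CLOSE,np.ones((5,5),np.uint8))
    if box: k=np.zeros_like(m);k[box[1]:box[3],box[0]:box[2]]=255;m&=k
    return [c for c in sorted(cv2.findContours(m,0,1)[0],key=cv2.contourArea,reverse=True) if cv2.contourArea(c)>60]
def meas(cam,im,name,z,box=None,cal=None,n=1):
    for c in seg(im,name,box)[:n]:
        w=ray(cam,c[:,0,:]+0.,z,cal).astype(np.float32);r=cv2.minAreaRect(w);(e,rad)=cv2.minEnclosingCircle(w)
        print(name,"px",c[:,0].mean(0).round(),"rect",np.round(r[0],1),np.round(r[1],1),round(r[2],1),"circ",np.round(e,1),round(2*rad,1))
E
python3 - <<'E'
from h import *
im=cv2.imread("pics/top0.png")[:,:,::-1].copy()
for n in list(HS)[:4]: meas("top",im,n,13,(235,115,405,262))
meas("top",im,"mould",42,(65,108,218,251),n=4)
cv2.imwrite("pics/crop.png",cv2.resize(im[105:270,230:410,::-1],None,fx=4,fy=3.6,interpolation=cv2.INTER_CUBIC))
c=optics.calibration("wrist");R=np.array(c["R"]);s=sense();print(-R.T@np.array(c["t"])-s["ee_pos"],R,c["camera_matrix"][0],proj("wrist",s["ee_pos"]))
E
```

```text
glass_round_large px [310. 160.] rect [ 578.6 -204.9] [51.3 53.6] 44.9 circ [ 578.6 -204.8] 54.4
glass_round_small px [264. 210.] rect [454.6 -90.9] [36.9 34.6] 89.8 circ [454.6 -91. ] 37.9
glass_square px [311. 222.] rect [ 423.3 -205. ] [45.8 46.1] 71.1 circ [ 423.7 -204.7] 60.6
glass_rect px [266. 160.] rect [580.5 -94.9] [74.2 38.7] 79.0 circ [579.7 -94.7] 79.2
mould px [101. 205.] rect [466.1 299.7] [91.6 51. ] 74.5 circ [467.3 299.1] 99.0
mould px [173. 212.] rect [445.5 126. ] [62.1 59.8] 1.2 circ [447.2 126.6] 80.7
mould px [111. 149.] rect [601.9 280.4] [68.2 64.3] 89.8 circ [601.8 279.7] 70.3
mould px [179. 147.] rect [606.2 115.8] [48.7 49.5] 89.8 circ [606.2 116.4] 51.7
[ 71.05031221  23.77423904 161.91108488] [[ 2.98999998e-01 -9.54253100e-01  1.52122519e-04]
 [-9.17348588e-01 -2.87392645e-01  2.75457866e-01]
 [-2.62812803e-01 -8.25014505e-02 -9.61313134e-01]] [342.1350882   0.        286.5815203] [[289.33357471 260.09112285]]
```

View pics/crop.png

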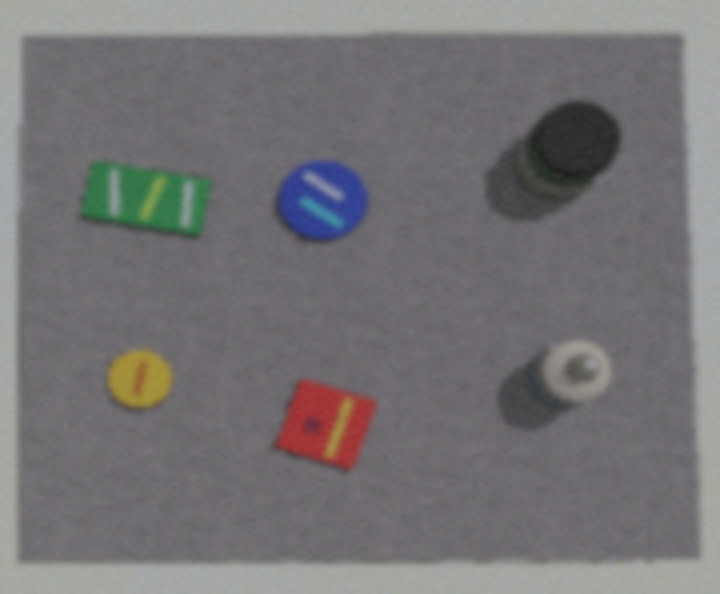

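The crop shows the green rectangle with pale stripes at crop (145,198), which is the right one. I start with it.

```bash
R='[[0.9,1.0,-0.1],[0,0,1]]'; python3 -m crank '[[[0.9,1.0,-0.1],[0,0,1]],[[0.9,1.0,-0.1],[0,0,1]],[[0.9,1.0,-0.1],[0,0,1]],[[0.9,1.0,-0.1],[0,0,1]],[[0.9,1.0,-0.1],[0,0,1]],[[0.9,1.0,-0.1],[0,0,1]],[[0.9,1.0,-0.1],[0,0,1]],[[0.9,1.0,-0.1],[0,0,1]],[[0.9,1.0,-0.1],[0,0,1]],[[0.9,1.0,-0.1],[0,0,1]],[[0.9,1.0,-0.1],[0,0,1]],[[0.9,1.0,-0.1],[0,0,1]],[[0.9,1.0,-0.1],[0,0,1]],[[0.9,1.0,-0.1],[0,0,1]],[[0.9,1.0,-0.1],[0,0,1]],[[0.9,1.0,-0.1],[0,0,1]]]' 0 && python3 -m crank '[[[0.08,0.25,-0.15],[0,0,1]],[[0.08,0.25,-0.15],[0,0,1]],[[0.08,0.25,-0.15],[0,0,1]],[[0.08,0.25,-0.15],[0,0,1]],[[0.08,0.25,-0.15],[0,0,1]],[[0.08,0.25,-0.15],[0,0,1]],[[0.08,0.25,-0.15],[0,0,1]]]'
cat >> h.py <<'E'
from scipy.spatial.transform import Rotation as Ro
def look(tag,names,z,save=True):
    cal=optics.calibration("wrist");s=sense();im=optics.grab_frame("wrist")
    if save: cv2.imwrite(f"pics/{tag}.png",im[:,:,::-1])
    y=Ro.from_rotvec(s["ee_rot"]).as_matrix()
    print("t",s["time"],"tcp",s["ee_pos"].round(1),"closing deg",np.degrees(np.arctan2(y[1,1],y[0,1])).round(1),"tilt",y[:,2].round(3))
    for n in names: meas("wrist",im,n,z,cal=cal,n=2)
E
python3 -c "
from h import *
look('w1',['glass_rect'],13)"
```

```text
time: 1.93
ee_pos: [547.2, -196.6, 182.4]
ee_rot: [2.876, 1.265, -0.001]
contact_force: [-0.7, -0.3, 1.1]
width: 87.7
grasp_force: 0.0
time: 2.52
ee_pos: [579.3, -99.2, 123.2]
ee_rot: [2.457, 1.955, -0.001]
contact_force: [-0.5, 0.3, 1.2]
width: 87.8
grasp_force: 0.0
t 2.5167 tcp [579.3 -99.2 123.2] closing deg -13.0 tilt [ 0.001 -0.001 -1.   ]
glass_rect px [287. 195.] rect [580.2 -92.3] [75.4 39.3] 79.3 circ [580.  -92.3] 83.2
```

View pics/w1.png

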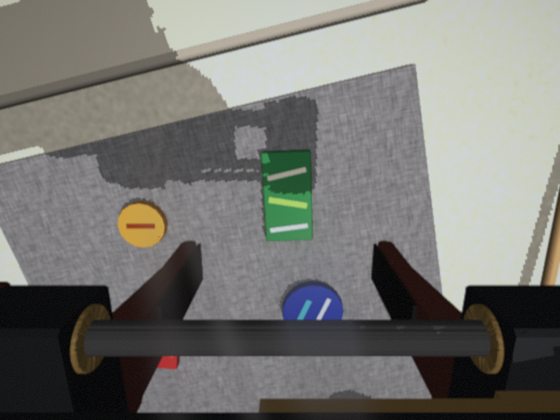

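Wrist picture: the green rect is at (287,195), square between the fingers. Amber is at (142,225) and blue at (313,305). Descend and grip.

```bash
python3 -m crank '[[[0,0.007,-0.1],[0,0,0.06]],[[0,0.007,-0.2],[0,0,0.06]],[[0,0.007,-0.26],[0,0,0.06]],[[0,0.007,-0.285],[0,0,0.06]],[[0,0.007,-0.292],[0,0,0.06]],[[0,0.007,-0.292],[0,0,0.06]]]' 0 && python3 -m crank '[[[0,0,0],[0,0,0]],[[0,0,0],[0,0,0]],[[0,0,0],[0,0,0]],[[0,0,0],[0,0,0]],[[0,0,0],[0,0,0]],[[0,0,0],[0,0,0]],[[0,0,0],[0,0,0]],[[0,0,0],[0,0,0]]]' 1 15
```

```text
time: 3.07
ee_pos: [579.9, -94.1, 6.3]
ee_rot: [2.421, 2.001, 0.0]
contact_force: [-0.4, 0.6, 1.0]
width: 87.7
grasp_force: 0.0
time: 3.73
ee_pos: [579.7, -93.4, 6.0]
ee_rot: [2.419, 2.004, 0.0]
contact_force: [-0.6, -0.5, 1.0]
width: 39.9
grasp_force: 15.0
```

```bash
python3 -m crank '[[[0,0,0.03],[0,0,0]],[[0,0,0.09],[0,0,0]],[[0,0,0.17],[0,0,0]],[[-0.01,0.03,0.25],[0,0,0]],[[-0.03,0.09,0.31],[0,0,0]],[[-0.06,0.16,0.35],[0,0,-0.05]],[[-0.09,0.24,0.36],[0,0,-0.1]],[[-0.12,0.32,0.36],[0,0,-0.15]],[[-0.15,0.4,0.36],[0,0,-0.15]],[[-0.18,0.48,0.36],[0,0,-0.15]],[[-0.21,0.56,0.36],[0,0,-0.15]],[[-0.24,0.63,0.36],[0,0,-0.15]],[[-0.26,0.69,0.36],[0,0,-0.15]],[[-0.275,0.73,0.36],[0,0,-0.15]],[[-0.28,0.746,0.36],[0,0,-0.15]],[[-0.28,0.746,0.36],[0,0,-0.15]],[[-0.28,0.746,0.36],[0,0,-0.15]]]' && python3 -c "
from h import *
look('w2',['glass_rect'],13)
im=cv2.imread('pics/w2.png')[:,:,::-1].copy();meas('wrist',im,'mould',42,n=4)"
```

```text
time: 5.15
ee_pos: [467.9, 204.2, 150.1]
ee_rot: [2.496, 1.907, -0.0]
contact_force: [-0.6, -0.5, -0.2]
width: 40.2
grasp_force: 15.0
t 5.15 tcp [467.9 204.2 150.1] closing deg -15.2 tilt [ 0.    -0.001 -1.   ]
glass_rect px [288. 264.] rect [449.7 145.5] [132.1  75.9] 75.1 circ [449.3 144.6] 148.9
mould px [251.  78.] rect [466.9 302.5] [85.9 50. ] 74.5 circ [467.  302.9] 97.0
mould px [430.  58.] rect [600.6 283. ] [64. 69.] 74.6 circ [600.4 283.1] 69.5
mould px [464. 251.] rect [602.7 122.6] [48.4 58.9] 42.2 circ [602.5 122.5] 59.2
```

View pics/w2.png

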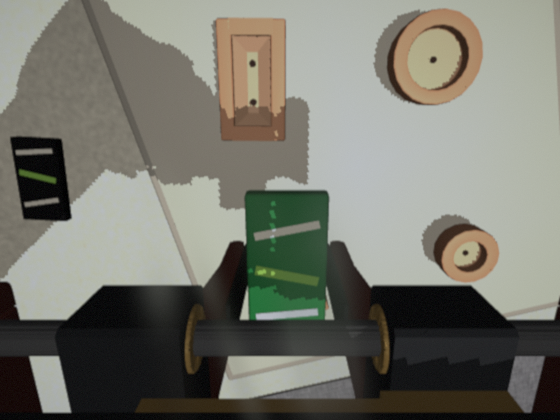

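Wrist picture: the rect mould is at (251,78), large round at (430,58) and small round at (464,251). The green rect is held squarely at (288,264). Place it.

```bash
python3 -m crank '[[[0,0.04,0],[0,0,0]],[[0,0.1,0],[0,0,0]],[[0,0.16,0],[0,0,0]],[[-0.002,0.21,0],[0,0,0]],[[-0.002,0.235,-0.03],[0,0,0]],[[-0.002,0.241,-0.08],[0,0,0]],[[-0.002,0.241,-0.14],[0,0,0]],[[-0.002,0.241,-0.19],[0,0,0]],[[-0.002,0.241,-0.22],[0,0,0]],[[-0.002,0.241,-0.24],[0,0,0]],[[-0.002,0.241,-0.25],[0,0,0]],[[-0.002,0.241,-0.255],[0,0,0]],[[-0.002,0.241,-0.26],[0,0,0]],[[-0.002,0.241,-0.261],[0,0,0]],[[-0.002,0.241,-0.261],[0,0,0]]]'; python3 -c "
from h import *
s=sense();print(s['contact_force'],s['ee_pos'])"
```

```text
time: 6.45
ee_pos: [467.1, 301.6, 46.1]
ee_rot: [2.496, 1.907, 0.002]
contact_force: [-0.7, 0.5, -1.1]
width: 40.2
grasp_force: 15.0
[-0.68517252  0.50756431 -1.07152166] [467.14115198 301.61639458  46.10566254]
```

```bash
python3 -m crank '[[[0,0,-0.001],[0,0,0]],[[0,0,-0.002],[0,0,0]],[[0,0,-0.003],[0,0,0]],[[0,0,-0.003],[0,0,0]]]'; python3 -m crank '[[[0,0,0],[0,0,0]],[[0,0,0],[0,0,0]],[[0,0,0],[0,0,0]],[[0,0,0],[0,0,0]],[[0,0,0],[0,0,0]],[[0,0,0],[0,0,0]]]' 0 ; python3 -m crank '[[[0,0,0.02],[0,0,0]],[[0,0,0.08],[0,0,0]],[[0,0,0.16],[0,0,0]],[[0,-0.05,0.24],[0,0,0]],[[0,-0.1,0.26],[0,0,0]],[[0,-0.15,0.26],[0,0,0]],[[0,-0.15,0.26],[0,0,0]],[[0,-0.15,0.26],[0,0,0]]]'; python3 -c "
from h import *
look('w3',['glass_rect'],52)
im=cv2.imread('pics/w3.png')[:,:,::-1].copy();meas('wrist',im,'mould',42,n=4)"
```

```text
time: 6.78
ee_pos: [467.0, 301.5, 44.9]
ee_rot: [2.496, 1.907, 0.001]
contact_force: [-0.8, -0.9, 4.1]
width: 39.7
grasp_force: 15.0
time: 7.28
ee_pos: [466.7, 301.4, 44.2]
ee_rot: [-2.496, -1.907, 0.0]
contact_force: [0.0, 0.1, 0.0]
width: 76.5
grasp_force: 0.0
time: 7.95
ee_pos: [467.1, 240.4, 149.0]
ee_rot: [2.498, 1.904, 0.001]
contact_force: [0.0, 1.0, 0.3]
width: 88.0
grasp_force: 0.0
t 7.95 tcp [467.1 240.4 149. ] closing deg -15.4 tilt [ 0.001 -0.    -1.   ]
glass_rect px [264. 130.] rect [465.9 302.7] [73.9 38.5] 74.7 circ [465.9 302.6] 82.3
mould px [440. 105.] rect [600.1 285.6] [64.3 67.1] 81.9 circ [599.5 285.5] 69.3
mould px [294. 305.] rect [448.4 153. ] [33.2 66.5] 74.6 circ [447.8 148.6] 69.0
mould px [265. 126.] rect [466.1 305. ] [85.3 49.9] 74.6 circ [466.3 305.4] 96.9
mould px [472. 283.] rect [602.8 129.5] [47.2 33. ] 22.7 circ [604.5 126.2] 50.1
```

View pics/w3.png

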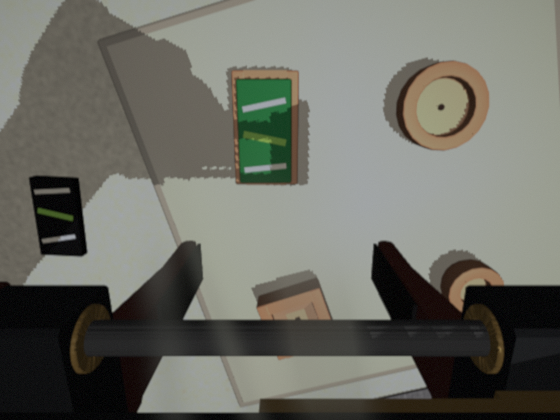

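The rect is on its mould: green (265,130) is centred and aligned, with an even rim. Next is the amber disc.

```bash
python3 -m crank '[[[-0.03,-0.83,-0.095],[0,0,0]],[[-0.03,-0.83,-0.095],[0,0,0]],[[-0.03,-0.83,-0.095],[0,0,0]],[[-0.03,-0.83,-0.095],[0,0,0]],[[-0.03,-0.83,-0.095],[0,0,0]],[[-0.03,-0.83,-0.095],[0,0,0]],[[-0.03,-0.83,-0.095],[0,0,0]],[[-0.03,-0.83,-0.095],[0,0,0]],[[-0.03,-0.83,-0.095],[0,0,0]],[[-0.03,-0.83,-0.095],[0,0,0]],[[-0.03,-0.83,-0.095],[0,0,0]],[[-0.03,-0.83,-0.095],[0,0,0]],[[-0.03,-0.83,-0.095],[0,0,0]]]'; python3 -c "
from h import *
look('w4',['glass_round_small','glass_round_large','glass_square'],13)"
```

```text
time: 9.08
ee_pos: [455.3, -88.5, 110.4]
ee_rot: [-2.493, -1.911, -0.001]
contact_force: [0.3, -0.0, -0.3]
width: 87.9
grasp_force: 0.0
t 9.0833 tcp [455.3 -88.5 110.4] closing deg -15.0 tilt [ 0.     0.001 -1.   ]
glass_round_small px [287. 209.] rect [454.2 -88.3] [38.2 38.9] 20.2 circ [454.4 -88.2] 39.9
glass_round_small px [496. 345.] rect [ 601.2 -256.7] [64.2 14. ] 83.2 circ [ 597.8 -256.3] 64.4
glass_round_large px [462. 286.] rect [ 580.1 -190.6] [36.8 37.7] 32.6 circ [ 580.3 -191.7] 49.0
glass_square px [286. 316.] rect [ 429.8 -181. ] [ 8.9 47.8] 74.9 circ [ 429.5 -181.9] 48.0
glass_square px [285. 358.] rect [ 415.6 -223.7] [ 6.5 47.9] 74.9 circ [ 415.6 -223.6] 48.1
```

```bash
python3 -m crank '[[[0,0.002,-0.1],[0,0,0]],[[0,0.002,-0.18],[0,0,0]],[[0,0.002,-0.235],[0,0,0]],[[0,0.002,-0.255],[0,0,0]],[[0,0.002,-0.261],[0,0,0]],[[0,0.002,-0.261],[0,0,0]]]' 0 && python3 -m crank '[[[0,0,0],[0,0,0]],[[0,0,0],[0,0,0]],[[0,0,0],[0,0,0]],[[0,0,0],[0,0,0]],[[0,0,0],[0,0,0]],[[0,0,0],[0,0,0]],[[0,0,0],[0,0,0]],[[0,0,0],[0,0,0]]]' 1 15 && python3 -m crank '[[[0,0,0.03],[0,0,0]],[[0,0,0.09],[0,0,0]],[[0,0,0.17],[0,0,0]],[[0.02,0.02,0.25],[0,0,0]],[[0.06,0.05,0.31],[0,0,0]],[[0.12,0.1,0.35],[0,0,0]],[[0.18,0.16,0.36],[0,0,0]],[[0.24,0.22,0.36],[0,0,0]],[[0.29,0.26,0.36],[0,0,0]],[[0.316,0.287,0.36],[0,0,0]],[[0.316,0.287,0.36],[0,0,0]],[[0.316,0.287,0.36],[0,0,0]],[[0.316,0.287,0.36],[0,0,0]]]'; python3 -c "
from h import *
look('w5',['glass_round_small'],160)
im=cv2.imread('pics/w5.png')[:,:,::-1].copy();meas('wrist',im,'mould',42,n=4)"
```

```text
time: 9.63
ee_pos: [455.1, -89.1, 6.0]
ee_rot: [-2.495, -1.909, 0.0]
contact_force: [0.1, -1.4, -0.3]
width: 87.5
grasp_force: 0.0
time: 10.3
ee_pos: [454.8, -89.9, 5.9]
ee_rot: [2.496, 1.907, 0.0]
contact_force: [-1.1, -0.7, 2.0]
width: 39.3
grasp_force: 15.0
time: 11.38
ee_pos: [580.2, 24.0, 149.4]
ee_rot: [-2.497, -1.907, 0.002]
contact_force: [-0.3, 0.1, 0.2]
width: 39.3
grasp_force: 15.0
t 11.3833 tcp [580.2  24.  149.4] closing deg -15.3 tilt [-0.001 -0.001 -1.   ]
glass_round_small px [274. 271.] rect [572.6  25.5] [22.7 38.3] 15.2 circ [577.1  26.7] 38.3
glass_round_small px [384. 344.] rect [616.9 -28.8] [35.   3.6] 78.1 circ [616.2 -28.6] 35.1
mould px [ 91. 121.] rect [450.6 129.1] [67.5 61. ] 3.9 circ [450.3 128.8] 88.5
mould px [285. 266.] rect [565.8 -26.3] [69.6 69.3] 49.1 circ [565.4 -27.2] 72.7
mould px [289.  76.] rect [606.6 118.2] [48.5 48.9] 74.6 circ [606.6 118.5] 49.4
mould px [553. 291.] rect [ 786.8 -110.9] [63.4 11.7] 79.4 circ [ 786.9 -111. ] 63.7
```

View pics/w5.png

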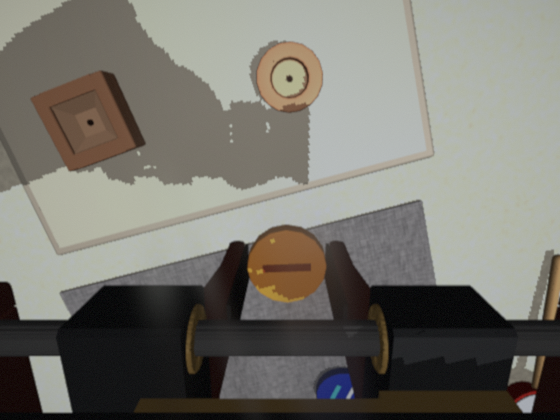

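Wrist picture: the small mould is at (289,76) and the amber disc is held at (287,263). The square mould is at (91,121). Place it.

```bash
python3 -m crank '[[[0.01,0.04,0],[0,0,0]],[[0.03,0.1,0],[0,0,0]],[[0.045,0.16,0],[0,0,0]],[[0.057,0.21,0],[0,0,0]],[[0.063,0.228,-0.03],[0,0,0]],[[0.063,0.231,-0.08],[0,0,0]],[[0.063,0.231,-0.14],[0,0,0]],[[0.063,0.231,-0.19],[0,0,0]],[[0.063,0.231,-0.22],[0,0,0]],[[0.063,0.231,-0.24],[0,0,0]],[[0.063,0.231,-0.25],[0,0,0]],[[0.063,0.231,-0.255],[0,0,0]],[[0.063,0.231,-0.259],[0,0,0]],[[0.063,0.231,-0.261],[0,0,0]],[[0.063,0.231,-0.262],[0,0,0]],[[0.063,0.231,-0.263],[0,0,0]],[[0.063,0.231,-0.263],[0,0,0]]]'; python3 -m crank '[[[0,0,0],[0,0,0]],[[0,0,0],[0,0,0]],[[0,0,0],[0,0,0]],[[0,0,0],[0,0,0]],[[0,0,0],[0,0,0]],[[0,0,0],[0,0,0]]]' 0 ; python3 -m crank '[[[0,0,0.02],[0,0,0]],[[0,0,0.08],[0,0,0]],[[0,0,0.16],[0,0,0]],[[0,-0.05,0.24],[0,0,0]],[[0,-0.1,0.26],[0,0,0]],[[0,-0.15,0.26],[0,0,0]],[[0,-0.15,0.26],[0,0,0]],[[0,-0.15,0.26],[0,0,0]]]'; python3 -c "
from h import *
look('w6',['glass_round_small'],52)
im=cv2.imread('pics/w6.png')[:,:,::-1].copy();meas('wrist',im,'mould',42,n=4)"
```

```text
time: 12.85
ee_pos: [606.6, 117.5, 45.1]
ee_rot: [2.496, 1.907, 0.001]
contact_force: [-0.3, -0.4, -0.4]
width: 39.2
grasp_force: 15.0
time: 13.35
ee_pos: [606.4, 117.4, 44.7]
ee_rot: [2.496, 1.907, 0.0]
contact_force: [-0.1, 0.3, 0.1]
width: 75.9
grasp_force: 0.0
time: 14.02
ee_pos: [606.5, 56.1, 149.3]
ee_rot: [2.498, 1.904, 0.0]
contact_force: [-0.9, 1.1, 0.3]
width: 87.8
grasp_force: 0.0
t 14.0167 tcp [606.5  56.1 149.3] closing deg -15.4 tilt [ 0.001 -0.    -1.   ]
glass_round_small px [264. 131.] rect [605.5 118.7] [39.1 38. ] 74.5 circ [605.5 118.6] 39.8
glass_round_small px [498. 347.] rect [ 753.1 -117.7] [53.4  7.9] 83.0 circ [ 749.7 -117.3] 53.4
mould px [ 73. 166.] rect [451.  131.4] [69.6 60.3] 4.1 circ [450.1 131.4] 87.6
mould px [267. 129.] rect [606.3 121.1] [48.7 48.9] 29.6 circ [606.3 120.8] 49.8
```

Amber is seated about 2 mm off centre. Blue disc next.

```bash
python3 -m crank '[[[-0.069,-0.655,-0.096],[0,0,0]],[[-0.069,-0.655,-0.096],[0,0,0]],[[-0.069,-0.655,-0.096],[0,0,0]],[[-0.069,-0.655,-0.096],[0,0,0]],[[-0.069,-0.655,-0.096],[0,0,0]],[[-0.069,-0.655,-0.096],[0,0,0]],[[-0.069,-0.655,-0.096],[0,0,0]],[[-0.069,-0.655,-0.096],[0,0,0]],[[-0.069,-0.655,-0.096],[0,0,0]],[[-0.069,-0.655,-0.096],[0,0,0]],[[-0.069,-0.655,-0.096],[0,0,0]],[[-0.069,-0.655,-0.096],[0,0,0]]]'; python3 -c "
from h import *
look('w7',['glass_round_large'],13)"
```

```text
time: 15.07
ee_pos: [579.5, -202.2, 110.6]
ee_rot: [-2.493, -1.911, -0.001]
contact_force: [-0.4, -0.7, 0.0]
width: 87.7
grasp_force: 0.0
t 15.0667 tcp [ 579.5 -202.2  110.6] closing deg -15.0 tilt [ 0.001  0.001 -1.   ]
glass_round_large px [287. 209.] rect [ 578.6 -202.6] [54.4 54.7] 21.1 circ [ 579.  -202.8] 55.8
```

View pics/w7.png

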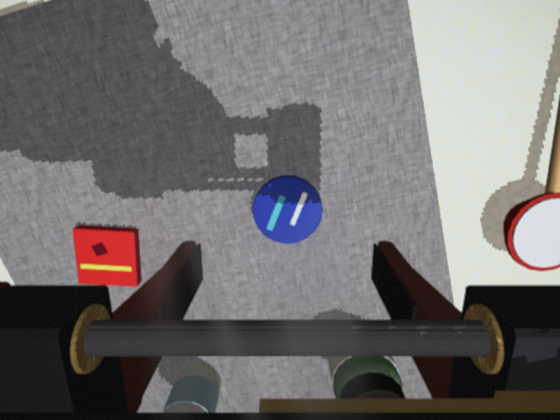

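Wrist picture: the blue disc is at (287,209), centred between the fingers. The red square is at (107,256) and the jar at (365,370), well behind.

```bash
python3 -m crank '[[[0,0.002,-0.1],[0,0,0]],[[0,0.002,-0.18],[0,0,0]],[[0,0.002,-0.235],[0,0,0]],[[0,0.002,-0.255],[0,0,0]],[[0,0.002,-0.261],[0,0,0]],[[0,0.002,-0.261],[0,0,0]]]' 0 && python3 -m crank '[[[0,0,0],[0,0,0]],[[0,0,0],[0,0,0]],[[0,0,0],[0,0,0]],[[0,0,0],[0,0,0]],[[0,0,0],[0,0,0]],[[0,0,0],[0,0,0]],[[0,0,0],[0,0,0]]]' 1 15 && python3 -m crank '[[[0,0,0.03],[0,0,0]],[[0,0,0.09],[0,0,0]],[[0,0,0.17],[0,0,0]],[[0,0.03,0.25],[0,0,0]],[[0,0.09,0.31],[0,0,0]],[[0,0.16,0.35],[0,0,0]],[[0,0.24,0.36],[0,0,0]],[[0,0.33,0.36],[0,0,0]],[[0,0.42,0.36],[0,0,0]],[[0,0.51,0.36],[0,0,0]],[[0,0.6,0.36],[0,0,0]],[[0,0.69,0.36],[0,0,0]],[[0,0.78,0.36],[0,0,0]],[[0,0.86,0.36],[0,0,0]],[[0,0.93,0.36],[0,0,0]],[[-0.007,0.97,0.36],[0,0,0]],[[-0.007,0.985,0.36],[0,0,0]],[[-0.007,0.985,0.36],[0,0,0]],[[-0.007,0.985,0.36],[0,0,0]],[[-0.007,0.985,0.36],[0,0,0]]]'; python3 -c "
from h import *
look('w8',['glass_round_large'],160)
im=cv2.imread('pics/w8.png')[:,:,::-1].copy();meas('wrist',im,'mould',42,n=4)"
```

```text
time: 15.62
ee_pos: [579.2, -203.2, 6.2]
ee_rot: [-2.495, -1.908, -0.0]
contact_force: [0.5, -0.1, 0.7]
width: 88.1
grasp_force: 0.0
time: 16.2
ee_pos: [579.1, -204.0, 6.4]
ee_rot: [2.496, 1.907, 0.001]
contact_force: [-0.3, 0.2, 4.9]
width: 55.1
grasp_force: 15.0
time: 17.87
ee_pos: [576.4, 188.0, 149.8]
ee_rot: [2.498, 1.904, -0.001]
contact_force: [-0.5, -1.0, -0.8]
width: 55.3
grasp_force: 15.0
t 17.8667 tcp [576.4 188.  149.8] closing deg -15.4 tilt [ 0.    -0.001 -1.   ]
glass_round_large px [293. 265.] rect [574.6 190.5] [50.5 53.1] 31.6 circ [575.8 191.1] 53.3
mould px [288.  75.] rect [602.5 283.8] [64.8 64.3] 29.1 circ [602.8 283.6] 65.5
mould px [123.  98.] rect [470.6 302.7] [85.3 56.8] 74.6 circ [468.3 303.3] 98.7
mould px [162. 277.] rect [450.4 149. ] [66.1 33.3] 3.9 circ [450. 157.] 66.6
mould px [328. 404.] rect [559.8 -18.5] [13.5 52.1] 74.5 circ [560.6 -15.5] 52.2
```

```bash
python3 -m crank '[[[0.01,0.04,0],[0,0,0]],[[0.03,0.1,0],[0,0,0]],[[0.045,0.16,0],[0,0,0]],[[0.058,0.21,0],[0,0,0]],[[0.065,0.227,-0.03],[0,0,0]],[[0.065,0.23,-0.08],[0,0,0]],[[0.065,0.23,-0.14],[0,0,0]],[[0.065,0.23,-0.19],[0,0,0]],[[0.065,0.23,-0.22],[0,0,0]],[[0.065,0.23,-0.24],[0,0,0]],[[0.065,0.23,-0.25],[0,0,0]],[[0.065,0.23,-0.255],[0,0,0]],[[0.065,0.23,-0.259],[0,0,0]],[[0.065,0.23,-0.261],[0,0,0]],[[0.065,0.23,-0.262],[0,0,0]],[[0.065,0.23,-0.263],[0,0,0]],[[0.065,0.23,-0.263],[0,0,0]]]'; python3 -m crank '[[[0,0,0],[0,0,0]],[[0,0,0],[0,0,0]],[[0,0,0],[0,0,0]],[[0,0,0],[0,0,0]],[[0,0,0],[0,0,0]],[[0,0,0],[0,0,0]]]' 0 ; python3 -m crank '[[[0,0,0.02],[0,0,0]],[[0,0,0.08],[0,0,0]],[[0,0,0.16],[0,0,0]],[[0,-0.05,0.24],[0,0,0]],[[0,-0.1,0.26],[0,0,0]],[[0,-0.15,0.26],[0,0,0]],[[0,-0.15,0.26],[0,0,0]],[[0,-0.15,0.26],[0,0,0]]]'; python3 -c "
from h import *
look('w9',['glass_round_large'],52)
im=cv2.imread('pics/w9.png')[:,:,::-1].copy();meas('wrist',im,'mould',42,n=4)"
```

```text
time: 19.33
ee_pos: [602.4, 282.4, 45.5]
ee_rot: [2.496, 1.907, 0.002]
contact_force: [-0.4, -1.2, 1.3]
width: 55.4
grasp_force: 15.0
time: 19.83
ee_pos: [601.9, 282.2, 44.6]
ee_rot: [-2.496, -1.907, 0.0]
contact_force: [-0.1, -0.7, 0.2]
width: 87.4
grasp_force: 0.0
time: 20.5
ee_pos: [602.4, 220.8, 149.5]
ee_rot: [2.498, 1.904, 0.001]
contact_force: [0.3, 0.8, -0.7]
width: 87.7
grasp_force: 0.0
t 20.5 tcp [602.4 220.8 149.5] closing deg -15.4 tilt [ 0.001 -0.    -1.   ]
glass_round_large px [264. 131.] rect [601.1 283.1] [53.7 53.5] 74.6 circ [601.1 283.4] 54.5
mould px [109. 136.] rect [470.7 304.5] [88.1 53.3] 78.4 circ [468.7 305.8] 97.4
mould px [268. 126.] rect [603.2 286.3] [62.6 65. ] 34.0 circ [602.5 285.7] 65.5
mould px [323. 300.] rect [608.1 128.7] [35.7 48.7] 73.3 circ [606.9 123.9] 50.0
mould px [173. 360.] rect [458.3 107.9] [38.  11.9] 3.8 circ [458.5 104.2] 38.0
```

View pics/w9.png

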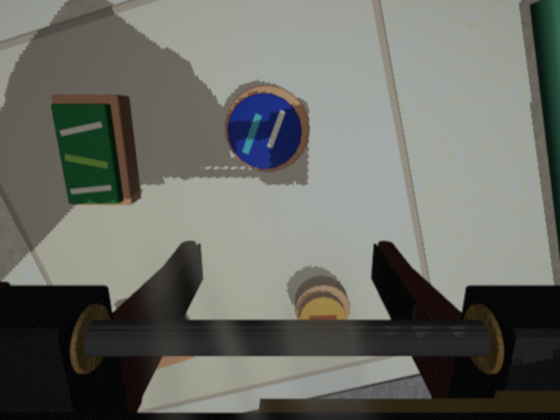

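Blue (265,131) is seated, and green and amber are fine. Now the red square.

```bash
python3 -m crank '[[[-0.446,-1.0,-0.04],[0,0,-0.12]],[[-0.446,-1.0,-0.04],[0,0,-0.12]],[[-0.446,-1.0,-0.04],[0,0,-0.12]],[[-0.446,-1.0,-0.04],[0,0,-0.12]],[[-0.446,-1.0,-0.04],[0,0,-0.12]],[[-0.446,-1.0,-0.04],[0,0,-0.12]],[[-0.446,-1.0,-0.04],[0,0,-0.12]],[[-0.446,-1.0,-0.04],[0,0,-0.12]],[[-0.446,-1.0,-0.04],[0,0,-0.12]],[[-0.446,-1.0,-0.04],[0,0,-0.12]],[[-0.446,-1.0,-0.04],[0,0,-0.12]],[[-0.446,-1.0,-0.04],[0,0,-0.12]]]';  python3 -m crank '[[[0,-0.067,-0.056],[0,0,0]],[[0,-0.067,-0.056],[0,0,0]],[[0,-0.067,-0.056],[0,0,0]],[[0,-0.067,-0.056],[0,0,0]],[[0,-0.067,-0.056],[0,0,0]]]'; python3 -c "
from h import *
look('w10',['glass_square'],13)"
```

```text
time: 21.55
ee_pos: [421.5, -181.5, 132.2]
ee_rot: [-2.56, -1.821, 0.003]
contact_force: [0.1, -0.6, -0.3]
width: 87.9
grasp_force: 0.0
time: 21.97
ee_pos: [424.5, -202.9, 110.6]
ee_rot: [-2.553, -1.831, -0.001]
contact_force: [-0.6, -0.8, 0.5]
width: 87.9
grasp_force: 0.0
t 21.9667 tcp [ 424.5 -202.9  110.6] closing deg -18.7 tilt [ 0.001  0.001 -1.   ]
glass_square px [286. 208.] rect [ 423.  -202.4] [48.6 48.9] 71.2 circ [ 422.8 -202.5] 67.4
```

View pics/w10.png

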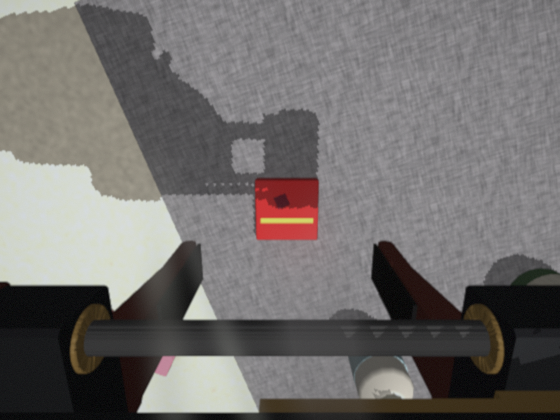

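Wrist picture: the red square is at (286,208), aligned with the fingers. The bottle at (380,380) is clear.

```bash
python3 -m crank '[[[0,0.002,-0.1],[0,0,0]],[[0,0.002,-0.18],[0,0,0]],[[0,0.002,-0.235],[0,0,0]],[[0,0.002,-0.255],[0,0,0]],[[0,0.002,-0.261],[0,0,0]],[[0,0.002,-0.261],[0,0,0]]]' 0 && python3 -m crank '[[[0,0,0],[0,0,0]],[[0,0,0],[0,0,0]],[[0,0,0],[0,0,0]],[[0,0,0],[0,0,0]],[[0,0,0],[0,0,0]],[[0,0,0],[0,0,0]],[[0,0,0],[0,0,0]]]' 1 15 && python3 -m crank '[[[0,0,0.03],[0,0,0]],[[0,0,0.09],[0,0,0]],[[0,0,0.17],[0,0,0]],[[0.01,0.03,0.25],[0,0,0]],[[0.02,0.09,0.31],[0,0,0.1]],[[0.03,0.16,0.35],[0,0,0.2]],[[0.04,0.24,0.36],[0,0,0.3]],[[0.05,0.32,0.36],[0,0,0.4]],[[0.06,0.4,0.36],[0,0,0.5]],[[0.07,0.48,0.36],[0,0,0.6]],[[0.076,0.54,0.36],[0,0,0.7]],[[0.076,0.58,0.36],[0,0,0.77]],[[0.076,0.59,0.36],[0,0,0.77]],[[0.076,0.59,0.36],[0,0,0.77]],[[0.076,0.59,0.36],[0,0,0.77]],[[0.076,0.59,0.36],[0,0,0.77]]]'; python3 -c "
from h import *
look('w11',['glass_square'],160)
im=cv2.imread('pics/w11.png')[:,:,::-1].copy();meas('wrist',im,'mould',42,n=4)"
```

```text
time: 22.52
ee_pos: [424.1, -203.3, 6.2]
ee_rot: [-2.554, -1.829, -0.0]
contact_force: [0.1, -0.4, 0.2]
width: 87.6
grasp_force: 0.0
time: 23.1
ee_pos: [423.7, -203.9, 6.1]
ee_rot: [2.555, 1.828, 0.0]
contact_force: [-0.3, -0.3, 4.2]
width: 49.6
grasp_force: 15.0
time: 24.43
ee_pos: [453.8, 30.4, 149.6]
ee_rot: [2.141, 2.299, -0.001]
contact_force: [-0.2, -0.4, -0.7]
width: 49.4
grasp_force: 15.0
t 24.4333 tcp [453.8  30.4 149.6] closing deg 4.1 tilt [-0.001 -0.001 -1.   ]
glass_square px [282. 268.] rect [452.4  33.5] [48.3 48.3] 4.0 circ [452.6  33.1] 66.0
mould px [287.  75.] rect [446.2 129.4] [59.8 60.3] 4.0 circ [445.7 129.1] 82.9
mould px [488. 106.] rect [600.6 119.1] [48.8 47.9] 86.9 circ [602.3 118.9] 54.6
mould px [286. 282.] rect [457.7 -39. ] [74.6  8.8] 4.0 circ [457.7 -39.8] 74.7
mould px [301. 324.] rect [473.9 -81.5] [32.8 11.6] 4.0 circ [473.7 -78.8] 33.4
```

View pics/w11.png

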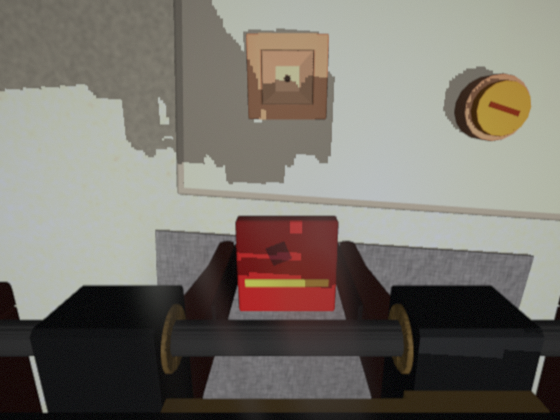

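Wrist picture: the square mould is at (287,75), yaw 4.0°. The red square is held at the same yaw. Place it.

```bash
python3 -m crank '[[[0,0.04,0],[0,0,0]],[[-0.01,0.1,0],[0,0,0]],[[-0.015,0.16,0],[0,0,0]],[[-0.02,0.21,0],[0,0,0]],[[-0.02,0.235,-0.03],[0,0,0]],[[-0.02,0.24,-0.08],[0,0,0]],[[-0.02,0.24,-0.14],[0,0,0]],[[-0.02,0.24,-0.19],[0,0,0]],[[-0.02,0.24,-0.22],[0,0,0]],[[-0.02,0.24,-0.24],[0,0,0]],[[-0.02,0.24,-0.25],[0,0,0]],[[-0.02,0.24,-0.255],[0,0,0]],[[-0.02,0.24,-0.259],[0,0,0]],[[-0.02,0.24,-0.261],[0,0,0]],[[-0.02,0.24,-0.262],[0,0,0]],[[-0.02,0.24,-0.263],[0,0,0]],[[-0.02,0.24,-0.263],[0,0,0]]]'; python3 -m crank '[[[0,0,0],[0,0,0]],[[0,0,0],[0,0,0]],[[0,0,0],[0,0,0]],[[0,0,0],[0,0,0]],[[0,0,0],[0,0,0]],[[0,0,0],[0,0,0]]]' 0 ; python3 -m crank '[[[0,0,0.02],[0,0,0]],[[0,0,0.08],[0,0,0]],[[0,0,0.16],[0,0,0]],[[0,-0.05,0.24],[0,0,0]],[[0,-0.1,0.26],[0,0,0]],[[0,-0.15,0.26],[0,0,0]],[[0,-0.15,0.26],[0,0,0]],[[0,-0.15,0.26],[0,0,0]]]'; python3 -m crank '[[[0,-0.3,0.2],[0,0,0]],[[0,-0.5,0.2],[0,0,0]],[[0,-0.7,0.2],[0,0,0]],[[0,-0.7,0.2],[0,0,0]],[[0,-0.7,0.2],[0,0,0]],[[0,-0.7,0.2],[0,0,0]],[[0,-0.7,0.2],[0,0,0]],[[0,-0.7,0.2],[0,0,0]],[[0,-0.7,0.2],[0,0,0]],[[0,-0.7,0.2],[0,0,0]],[[0,-0.7,0.2],[0,0,0]]]'; python3 -c "
from h import *
im=optics.grab_frame('top');B=(65,108,218,251)
for n in list(HS)[:4]: meas('top',im,n,52,B)
meas('top',im,'mould',42,B,n=4)
s=optics.grab_frame('side')
o=np.vstack([cv2.resize(im[100:260,60:235],(700,300),interpolation=2),cv2.resize(s[195:405,10:275],(700,300),interpolation=2)]);cv2.imwrite('pics/end.png',o[:,:,::-1])"
```

```text
time: 25.9
ee_pos: [446.4, 128.2, 45.2]
ee_rot: [2.137, 2.302, 0.001]
contact_force: [-0.7, -0.3, 2.3]
width: 49.9
grasp_force: 15.0
time: 26.4
ee_pos: [445.9, 128.2, 44.6]
ee_rot: [-2.137, -2.303, 0.0]
contact_force: [0.9, -0.0, 0.7]
width: 85.9
grasp_force: 0.0
time: 27.07
ee_pos: [446.0, 67.3, 149.2]
ee_rot: [2.14, 2.299, 0.0]
contact_force: [-0.1, -0.4, 0.4]
width: 87.9
grasp_force: 0.0
time: 27.98
ee_pos: [446.2, -209.4, 228.3]
ee_rot: [-2.133, -2.305, -0.001]
contact_force: [0.5, 0.2, -0.1]
width: 88.1
grasp_force: 0.0
glass_round_large px [110. 148.] rect [600.7 280.3] [51.8 50.4] 1.8 circ [600.6 280.7] 53.3
glass_round_small px [178. 146.] rect [605.6 116.6] [38.2 39.3] 45.9 circ [605.6 115.9] 40.9
glass_square px [172. 212.] rect [446.3 126.5] [47.  47.5] 4.2 circ [446.7 126.2] 62.9
glass_rect px [100. 204.] rect [466.  299.3] [74.  36.7] 74.8 circ [465.5 299.5] 79.1
mould px [173. 213.] rect [446.4 126. ] [60.2 59.8] 1.2 circ [447.2 126.6] 80.7
mould px [117. 151.] rect [599.5 269. ] [46.5 65.4] 75.2 circ [601.4 277.7] 66.6
mould px [104. 205.] rect [465.7 298.4] [88.8 50.9] 74.4 circ [465.5 299.5] 97.4
mould px [179. 147.] rect [605.7 115.6] [48.4 49.3] 51.4 circ [606.3 116.1] 51.6
```

View pics/end.png

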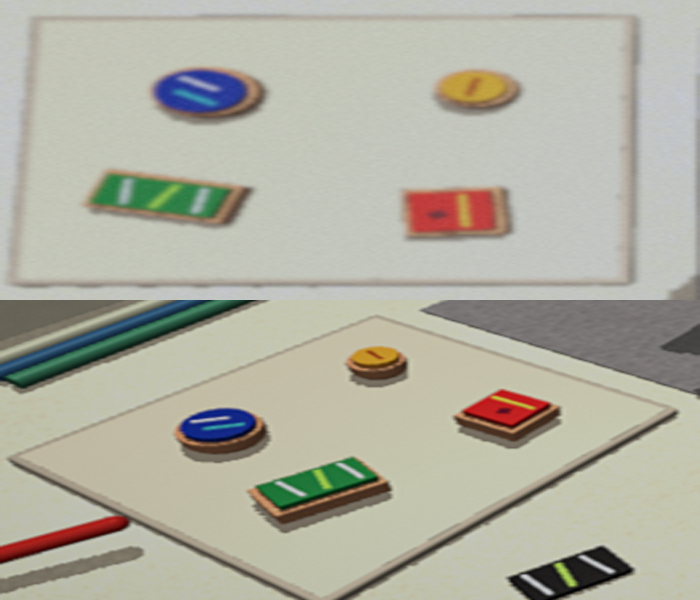

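All four blanks lie flat and centred on their own moulds: blue (205,92), amber (477,88), green (160,197) and red (455,212) in the end picture. Offsets are about 2 mm or less, and the arm is clear.

```bash
python3 -c "
from rig import close_job
print(close_job())"
```

```text
the job is handed in; nothing more can be done
None
```

The job is handed in: all four blanks lie flat on their own moulds, centred to about 2 mm and aligned in the last pictures, at about 28 s on the clock; the gripper stayed clear of the jar and bottle, and no verdict came back.

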